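# Wedge the rocking blender base

## Task

The cream blender base has lost the foot on its side nearest you and sags there, so it rocks. Take the wooden wedge and push it flat along the counter, thin end first, straight under the middle of that sagging edge until the base is lifted level and the wedge jams really tight (a push of about 15 N, well beyond what merely lifts the base), then let go and leave it jammed there. Leave the glass jar, the pot lid and the brush where they are.

Things in the scene. Friction and masses are not known exactly. Their poses are not given: they have to be found in the camera images.
- wedge_mid (a point): Loose beech wedge flat on the counter: 130 mm long, 32 wide, underside flat, 3 mm high at the thin end rising evenly to 27 at the thick end, 50 g. Point at its centre, 65 mm from either end, 7.5 mm above its underside; +x points to the thin end, z up. Grip it across its width, about 40 mm from here towards the thick end, fingertips almost on the counter.
- wedge: The same wedge; origin at the centre of its underside (not half-way up), axes as for the point at its centre.
- edge_foot (a point): Point on the counter (height 0) straight below the middle of the base's sagging edge, which is straight, 70 mm long and faces the robot. +x points level from the edge to the middle of the base, the way the wedge goes in; +y along the edge. The gap above differs each time and is not measured: 5 to 9 mm sagging, 9 to 12 mm level, so the tip meets the edge 10 to 32 mm in and jams 32 to 55 mm in.
- feet: Cream blender base: eight-sided plate 170 mm across flats, 18 thick, with a tapering round housing (radius 78 mm, set back 7 mm from the edge, 58 at the top; 180 mm high), knob on its -y side. Frame: on the counter under its middle, axes as for the point below the edge, here (-85, 0, 0) mm. Fixed rubber feet 22 mm wide at (0, 60), (0, -60), (60, 0) mm; the body leans on them.
- shell (a joint): Lean of the base about its two side feet: 0 level with the back foot down, about 0.042 rad sagging freely onto the side without a foot. Lifting the edge takes 1 to 2.5 N upwards, or 2 to 8 N of push on the wedge, more if the hand bears it down on the counter; at level the soft back foot lands, the push climbs steeply and the lean reads 0 or slightly below.
- jar_mid (a point): Detached glass blender jar, bystander: upright, 200 mm high, up to 128 mm wide, with a handle to 102 mm from its axis at its +y; point on its axis at 100 mm height.
- lid_mid (a point): Aluminium pot lid, bystander: 172 mm across, lying flat, 50 mm high with its knob; point on its axis 10 mm above the counter.
- brush_mid (a point): Blue plastic scrubbing brush, bystander: 130 x 52 mm, 70 mm high with its bow handle, bristles down; point 30 mm above the counter at its centre.

How it is judged:
By the outcome, as a careful person would: the job done as asked, in the order asked, and still so for the second after the job is handed in, with the robot touching nothing.
It also fails if it takes over 67 s, if anything falls off the work surface, if the arm or the gripper's body presses on something with over 40 N, if the wrist force passes 120 N, or if a joint passes its speed limit or range.

## Robot

A 7-joint arm with a two-finger parallel gripper is mounted at the origin on the work surface. World frame = base frame: x ahead of the robot, y to its left, z up, the work surface at z = 0. Lengths are in m, angles in rad, forces in N, time in s.
With the tool pointing down it reaches from about 0.4 to 0.875 m from the base axis. Payload 19.3 kg.
Tool frame: the origin (TCP) lies midway between the tips of the shut fingers; the grasp point (between the pads) lies 19 mm behind it; z points along the fingers, y is the line along which they close (so a half turn about z gives the same grasp; the last joint's range is limited). The gripper opens to 85 mm and grips with 20 to 120 N. Pads are 22 mm wide; open, the fingers measure 114 mm over their backs; the gripper's body (76 mm by 85 mm) begins 54 mm behind the grasp point. The pads swing forward as they close: fully open they stand 13 mm farther back than shut.
Start: joints at [1.037, 0.521, -0.036, 1.599, 0.021, 1.021, -0.113], TCP at [0.28, -0.559, 0.231] pointing down, gripper open.
Joint ranges: [-2.91, 2.91], [-0.3, 2.13], [-1.5, 1.42], [0.17, 2.43], [-1.26, 4.41], [0.16, 1.93], [-2.52, 2.52]. Speed limits (rad/s): [1.89, 1.89, 2.39, 2.39, 3.01, 3.01, 3.01].

## Interface

Orientations are given as a unit quaternion [w, x, y, z].
In Python, from bench import arm gives the robot as it stands. Calls block until the motion is done:
- arm.move_ptp(position, orientation): joint-space move of the TCP to a pose.
- arm.servo_line(position, ori=None, velocity=0.15, threshold=None): straight line of the TCP; ori=None keeps the orientation; velocity is the mean speed in m/s. With threshold (N) it stops when the force on the tool has changed by that much, and returns True; else False.
- arm.set_joints(angles): joint-space move.
- arm.command_gripper(opening): finger opening in m; the grip force is fixed at half the most; returns when the fingers have stopped.
- arm.wait(seconds).
- arm.ik(position, orientation): joint angles nearest the present ones, or None.
- arm.get_image(name): name is "scene" or "top" or "wrist"; returns (picture, depth): 420x560x3 uint8, red, green, blue; 420x560 float32, m along the optical axis (not along the pixel's ray), 0 where there is no reading.
- arm.get_calibration(name): a dict with "fx", "fy", "cx", "cy" (pixels), "world_from_camera" (4x4, takes a point from camera to world coordinates). Camera axes: x right, y down, z forward; pixel columns grow to the right and rows downward; lengths in m; the calibration is good to about 2 mm. A picture is of the moment at which its call begins: read the wrist's pose just before it. get_calibration takes no time and is no camera call; for the wrist camera it gives the pose at the moment of the call.
A pose or a line that the arm cannot do raises arm.PlanningError and nothing moves.
- arm.finish_job(): hands the job in; it is judged then, once.
Readings, each from a call of its own:
- arm.get_clock(): time.
- arm.get_joints(): joint angles.
- arm.get_qvel(): joint speeds.
- arm.get_effort(): joint torques, N m.
- arm.get_position(): TCP position.
- arm.get_eef_rot(): TCP orientation.
- arm.get_wrist_force(): force on the tool from outside, world axes, zero at the start.
- arm.get_wrist_torque(): the same for the moment, N m.
- arm.get_gripper_width(): finger opening in m.
- arm.get_grasp_force(): force on a finger pad.
Only numpy, scipy, OpenCV 4.12 (cv2) and the standard library are available. Lean on these libraries where they do the work, as an engineer would, in place of code of your own. Each camera call takes 0.05 s, during which the arm holds its last target. There are 200 camera calls.

## Working session

There is one attempt and no reset: what is moved stays moved. The work goes in short steps, each a Python script; the robot and the scene stay as the last script left them, time stands still between calls to the robot, and variables do not carry over. Pictures are saved under pics/ and viewed, at most 10 in all, crops included, and the job is handed in when it is done.

```bash
mkdir -p pics; ls; cat > h.py <<'E'
from bench import arm
import numpy as np, cv2
def snap(n,f):
    c=arm.get_calibration(n); im,d=arm.get_image(n)
    cv2.imwrite(f'pics/{f}.png',cv2.cvtColor(im,cv2.COLOR_RGB2BGR)); np.savez(f'pics/{f}.npz',im=im,d=d,T=c['world_from_camera'],k=[c[q] for q in('fx','fy','cx','cy')])
def cloud(f):
    z=np.load(f'pics/{f}.npz'); d=z['d']; fx,fy,cx,cy=z['k']; v,u=np.mgrid[:d.shape[0],:d.shape[1]]
    P=np.stack([(u-cx)/fx*d,(v-cy)/fy*d,d,np.ones_like(d)],-1)@z['T'].T
    return P[...,:3],d,z['im']
E
python3 - <<'E'
from h import *
snap('scene','s0');snap('top','t0')
E
```

```text
pics
```

View pics/t0.png

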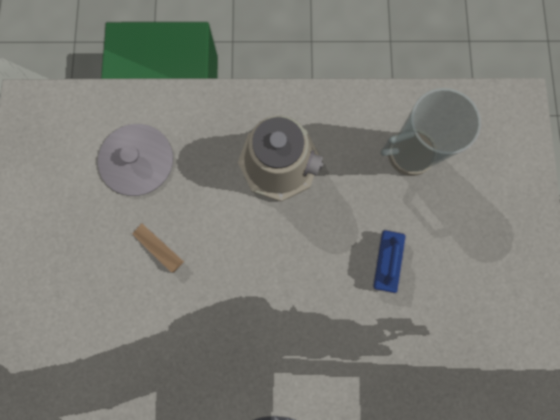

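View pics/s0.png

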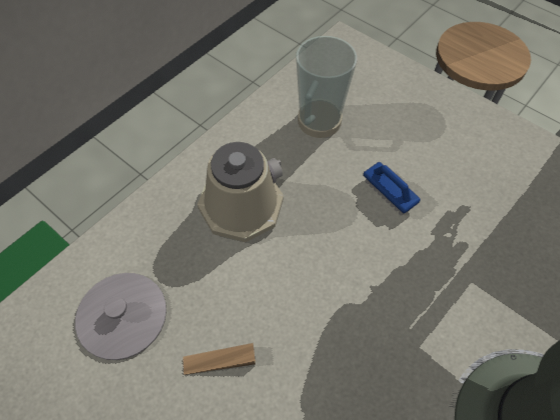

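The top view shows the wedge at about (158,248), the base at (280,160), the lid at (136,160), the jar at (440,125) and the brush at (390,262). The scene view agrees, with the wedge at (218,359) and the base at (240,190).

```bash
python3 - <<'E'
from h import *
for f,bx in(('t0',(125,215,195,285)),('s0',(170,335,265,385))):
    P,d,im=cloud(f); x0,y0,x1,y1=bx
    hs=im.astype(int); m=np.zeros(d.shape,bool); m[y0:y1,x0:x1]=True
    w=m&(hs[...,0]-hs[...,2]>35)&(d>0)
    p=P[w]; c,(a,b),an=cv2.minAreaRect(p[:,:2].astype(np.float32)); print(f,'wedge',w.sum(),c,a,b,an,p[:,2].min(),p[:,2].max())
    e=np.linalg.svd(p[:,:2]-p[:,:2].mean(0),full_matrices=False)[2][0]
    s=(p[:,:2]-c)@e; print(' axis',e,'slope',np.polyfit(s,p[:,2],1), 'ext',s.min(),s.max())
    g=P[(d>0)&(abs(P[...,2])<.008)]; print(' counter',np.median(g[:,2]))
    bxs=(235,110,325,210) if f=='t0' else (190,135,290,245)
    m[:]=False; x0,y0,x1,y1=bxs; m[y0:y1,x0:x1]=True
    pl=P[m&(d>0)&(P[...,2]>.012)&(P[...,2]<.05)]; print(' plate',len(pl),pl.min(0),pl.max(0))
    tp=P[m&(d>0)&(P[...,2]>.165)&(P[...,2]<.20)]; print(' top',len(tp),tp.mean(0),tp.min(0),tp.max(0))
# zoom crops
for f,(x0,y0,x1,y1) in(('t0',(230,110,330,210)),('s0',(190,135,300,245))):
    im=cv2.imread(f'pics/{f}.png')[y0:y1,x0:x1]; cv2.imwrite(f'pics/{f}c.png',cv2.resize(im,(500,500),interpolation=cv2.INTER_CUBIC))
a=np.hstack([cv2.imread('pics/t0c.png'),cv2.imread('pics/s0c.png')]); cv2.imwrite('pics/c.png',cv2.resize(a,(800,400)))
E
```

```text
t0 wedge 809 (0.4964260458946228, 0.2568787634372711) 0.127796933054924 0.03117517940700054 48.9946403503418 0.0011955823408265065 0.02919389609849843
 axis [-0.65223377 -0.75801788] slope [0.17021616 0.01476285] ext -0.06384490190108218 0.06382489804177426
 counter -0.0003235463226396451
 plate 920 [ 0.59834766 -0.09725759  0.01279134] [0.75876988 0.07981316 0.04963446]
 top 1681 [ 0.68749283 -0.01064418  0.16870738] [ 0.63511517 -0.05714472  0.16500367] [0.7316227  0.03968549 0.18422372]
s0 wedge 1292 (0.4956716299057007, 0.2586456537246704) 0.13033384084701538 0.033793844282627106 48.22189712524414 -0.0024590265704345082 0.030350067216122434
 axis [0.66598621 0.74596405] slope [-0.18469866  0.01498531] ext -0.065164121720002 0.06516536431733345
 counter 0.00024921171244801643
 plate 1415 [ 0.59474436 -0.09047588  0.01204133] [0.76764057 0.08081707 0.04997734]
 top 1507 [ 0.68410592 -0.00847136  0.16887631] [ 0.6316402  -0.05767928  0.16500559] [0.73070814 0.0409781  0.18359204]
```

View pics/c.png

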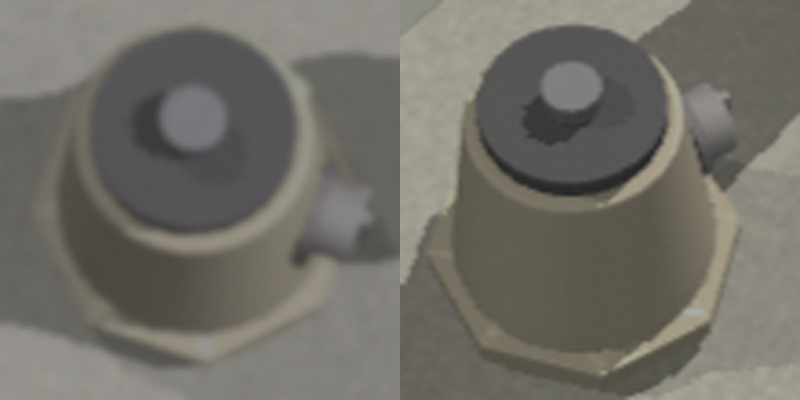

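The crops show the plate with a corner near (205,360) on the left and one near (600,375) on the right. The knob's direction implies a base yaw of about -17°, so the sagging edge is the front-left one in the top view. I'll check this by fitting an octagon, then look with the wrist camera.

```bash
cat >> h.py <<'E'
def down(yaw):  # tool x along yaw, z down
    c,s=np.cos(yaw/2),np.sin(yaw/2); return [0,c,s,0]
from scipy.spatial.transform import Rotation as R
E
python3 - <<'E'
from h import *
q=arm.get_eef_rot(); p=arm.get_position(); T=np.array(arm.get_calibration('wrist')['world_from_camera'])
Rt=R.from_quat(np.r_[q[1:],q[0]]).as_matrix(); print('q',q,'cam in tool',Rt.T@(T[:3,3]-p),(Rt.T@T[:3,:3]).round(2).tolist())
for yaw in (-17.5,162.5,48.5,228.5):
    print(yaw,[None if (a:=arm.ik(x,down(np.radians(yaw)))) is None else np.round(a,2).tolist() for x in ([.47,.228,.1],[.45,.06,.2],[.53,.06,.003])])
from scipy.optimize import least_squares
A=[]
for f,bx in(('t0',(235,110,325,210)),('s0',(190,135,290,245))):
    P,d,im=cloud(f); x0,y0,x1,y1=bx; m=np.zeros(d.shape,bool); m[y0:y1,x0:x1]=True
    p_=P[m&(d>0)&(P[...,2]>.010)&(P[...,2]<.03)][:,:2]; A.append(p_)
    h=cv2.convexHull(p_.astype(np.float32))[:,0]; h=h[h[:,0]<.69]
    best=None
    for y0_ in np.radians([-30,-18,-5,10]):
        def res(v):
            a=v[2]+np.arange(8)*np.pi/4; r=(h-v[:2])@np.array([np.cos(a),np.sin(a)])
            return r.max(1)-.085
        o=least_squares(res,[.685,-.01,y0_],loss='soft_l1',f_scale=.002)
        if best is None or o.cost<best.cost:best=o
    print(f,len(h),best.x[:2],np.degrees(best.x[2])%45-45,best.cost,np.abs(best.fun).max())
E
```

```text
q [-4.88581757e-04  9.73235646e-01  2.29808865e-01 -1.56580797e-04] cam in tool [ 8.50435489e-02 -1.30434975e-04 -1.43023890e-01] [[0.0, -0.95, -0.32], [1.0, 0.0, 0.0], [-0.0, -0.32, 0.95]]
-17.5 [[-0.84, 0.59, 0.38, 1.99, -0.36, 0.63, -2.1], [-0.0, 0.31, -0.32, 2.05, 0.13, 0.8, -2.28], [-0.25, 0.74, 0.04, 1.98, -0.07, 0.43, -2.04]]
162.5 [[-0.07, 0.63, -0.68, 1.95, 0.57, 0.76, 0.18], [0.4, 0.39, -0.83, 2.04, 0.38, 0.87, 0.63], [0.24, 0.82, -0.65, 1.95, 0.82, 0.65, 0.32]]
48.5 [[-0.14, 0.61, -0.57, 1.96, 0.49, 0.72, -1.73], [0.15, 0.33, -0.51, 2.05, 0.22, 0.82, -1.21], [-0.09, 0.74, -0.18, 1.97, 0.28, 0.46, -1.21]]
228.5 [[0.17, 0.79, -1.07, 1.94, 0.87, 0.96, 1.08], [0.68, 0.58, -1.27, 2.03, 0.65, 1.03, 1.5], [0.59, 1.17, -1.28, 1.94, 1.28, 1.18, 1.19]]
t0 17 [ 0.68939602 -0.01083374] -18.455030894185068 9.777958486114686e-07 0.0008214114721847993
s0 18 [ 0.68611419 -0.01056331] -19.379435903955194 1.4636551638655355e-06 0.0007042539693374317
```

```bash
python3 - <<'E'
from h import *
arm.move_ptp([.47,.06,.22],down(np.radians(161))); snap('wrist','w0'); print(arm.get_clock(),arm.get_calibration('wrist')['fx'])
E
```

```text
2.4583 291.4787713876675
```

View pics/w0.png

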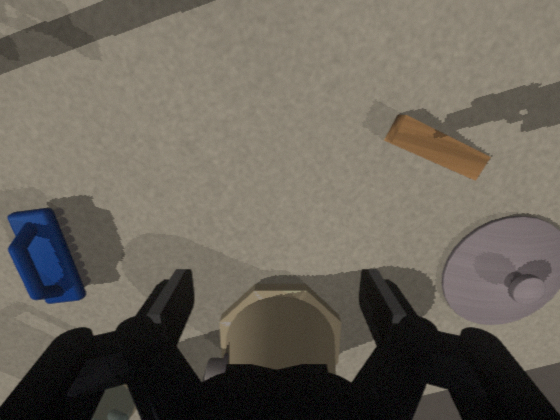

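The wrist view shows the sagging edge nearly level, from (255,292) to (307,290), so the yaw is right. The wedge lies at (438,147) with its thick end at (400,128). The knob is at (213,368).

```bash
python3 - <<'E'
from h import *
from scipy.optimize import least_squares
P,d,im=cloud('w0'); hs=im.astype(int)
m=np.zeros(d.shape,bool); m[100:195,375:500]=True
p=P[m&(hs[...,0]-hs[...,2]>35)&(d>0)]
c,ab,an=cv2.minAreaRect(p[:,:2].astype(np.float32)); print('wedge',c,ab,an,p[:,2].min(),p[:,2].max())
m[:]=False; m[270:355,215:350]=True
h0=P[m&(d>0)&(P[...,2]>.010)&(P[...,2]<.028)][:,:2]
h=cv2.convexHull(h0.astype(np.float32))[:,0]; h=h[h[:,0]<.66]
def res(v):
    a=v[2]+np.arange(8)*np.pi/4; return ((h-v[:2])@np.array([np.cos(a),np.sin(a)])).max(1)-.085
o=least_squares(res,[.687,-.0107,-.33],loss='soft_l1',f_scale=.002); print(len(h),o.x,np.degrees(o.x[2]),np.abs(o.fun).max())
for u,v in((255,292),(307,290)):
    print(P[v-2:v+5,u].round(4).tolist())
E
```

```text
wedge (0.49689874053001404, 0.25893235206604004) (0.1314414143562317, 0.03229884058237076) 48.730709075927734 -0.0009421535729316477 0.029371510657581923
15 [ 0.68886647 -0.00906634 -0.33208533] -19.027087595919852 0.006202676083454234
[[0.5982, -0.0143, 0.0254], [0.598, -0.014, 0.0282], [0.6005, -0.0151, 0.0264], [0.6013, -0.0153, 0.0276], [0.603, -0.0159, 0.0271], [0.6048, -0.0166, 0.0267], [0.6062, -0.0171, 0.0268]]
[[0.6233, 0.0522, 0.0177], [0.6226, 0.052, 0.021], [0.6211, 0.052, 0.0254], [0.6214, 0.0517, 0.0272], [0.6231, 0.0513, 0.0269], [0.6248, 0.0508, 0.0267], [0.626, 0.0503, 0.027]]
```

```bash
cat >> h.py <<'E'
F=np.array([.6083,.018]); Y=np.radians(-19.0); DX=np.array([np.cos(Y),np.sin(Y)])
QP=down(Y+np.pi)
def tp(ins,z): return np.r_[F+DX*(ins-.105),z]   # TCP for tip inserted by ins, gripped 40 mm behind middle
E
python3 - <<'E'
from h import *
qw=down(np.radians(48.6+180)); g=[.470,.2285]
arm.move_ptp([*g,.08],qw)
print(arm.servo_line([*g,.003],velocity=.08,threshold=8), arm.get_position(),arm.get_wrist_force())
arm.command_gripper(.0); print('w',arm.get_gripper_width(),arm.get_grasp_force(),arm.get_wrist_force())
arm.servo_line([*g,.035],velocity=.1)
arm.servo_line(tp(-.04,.035),QP,velocity=.08)
print(arm.servo_line(tp(-.04,.0035),velocity=.03,threshold=4),arm.get_position(),arm.get_wrist_force())
arm.command_gripper(.055);print(arm.get_wrist_force())
snap('wrist','w1');print(arm.get_clock(),arm.get_gripper_width())
E
```

```text
False [0.47021551 0.2286542  0.00337953] [ 0.33673088 -0.61480741  0.76780485]
w 0.030512818275941895 60.257617235183716 [-1.55699533 -2.1536792   8.7244581 ]
True [0.4710828  0.06528945 0.00335114] [-0.45316898  0.3760698   8.64045044]
[-0.23831088  0.07056311 -0.08368891]
9.1333 0.05500650505009348
```

View pics/w1.png

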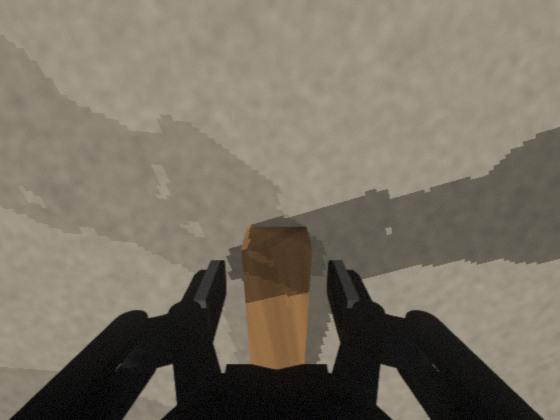

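The wedge sits centred and straight between the fingers, with its thick end at (277,230). Closing at 3 mm pressed the tips onto the counter with 8.7 N, so I'll regrip a little higher and push in steps while watching the force.

```bash
python3 - <<'E'
from h import *
z=.0055
arm.servo_line(tp(-.04,z),velocity=.02); arm.command_gripper(0.)
f0=np.array(arm.get_wrist_force()); print('w',arm.get_gripper_width(),f0,arm.get_position())
arm.servo_line(tp(0,z),velocity=.05,threshold=10)
f=arm.get_wrist_force(); print('free',-f[:2]@DX,f)
ins=0.
while ins<.062:
    ins+=.001; arm.servo_line(tp(ins,z),velocity=.015,threshold=25)
    f=np.array(arm.get_wrist_force()); a=-f[:2]@DX
    print(round(ins*1000),round(a,1),round(f[2],1),round(f[:2]@[-DX[1],DX[0]],1),round((np.array(arm.get_position())[:2]-F)@DX*1000+105,1))
    if a>14.5: break
snap('scene','s1');print(arm.get_clock())
im=cv2.imread('pics/s1.png')[130:330,130:330]; cv2.imwrite('pics/s1c.png',cv2.resize(im,(600,600),interpolation=cv2.INTER_CUBIC))
E
```

```text
w 0.030723631188495734 [-2.81013611 -0.67748893  9.90864606] [0.47124074 0.06518988 0.00574858]
free -0.6863018233501627 [ 0.55501943 -0.49611929  7.98083767]
1 6.4 11.9 -0.5 0.3
2 5.8 10.4 0.1 1.5
3 5.1 11.1 -0.0 2.5
4 5.0 10.8 0.3 3.5
5 5.3 10.7 0.3 4.5
6 5.1 10.6 -0.1 5.5
7 5.0 11.5 0.1 6.5
8 5.1 11.1 0.3 7.6
9 5.6 10.9 -0.1 8.5
10 4.7 9.8 0.2 9.5
11 6.4 9.7 -0.0 10.5
12 5.5 10.2 1.1 11.5
13 5.6 10.4 -0.4 12.5
14 5.6 10.7 -0.7 13.6
15 5.9 9.7 0.1 14.6
16 5.3 11.2 -0.3 15.6
17 5.7 11.4 -0.0 16.5
18 5.5 10.1 -0.1 17.6
19 5.8 10.3 -0.0 18.5
20 5.0 11.2 -0.6 19.5
21 5.9 10.3 -0.4 20.5
22 5.5 11.2 0.0 21.6
23 4.2 9.7 0.4 22.5
24 4.5 10.3 -1.4 23.6
25 4.9 9.9 0.4 24.6
26 5.4 10.3 -0.3 25.6
27 5.0 9.6 0.2 26.5
28 4.4 10.8 -1.1 27.5
29 5.0 9.9 -0.2 28.6
30 4.6 10.3 0.1 29.5
31 8.6 12.8 0.3 30.1
32 11.0 14.5 -0.7 30.9
33 9.4 14.4 -0.1 31.9
34 8.9 14.7 -0.0 32.9
35 8.6 14.8 -0.6 33.9
36 9.3 13.6 0.6 34.9
37 9.7 13.7 0.5 35.9
38 10.0 13.2 -0.2 36.9
39 8.7 14.4 0.6 38.0
40 8.5 12.6 0.5 39.0
41 8.6 13.5 -0.2 40.0
42 9.5 13.4 0.2 41.0
43 8.7 13.8 0.4 42.0
44 9.8 13.8 0.6 43.0
45 8.9 12.0 0.4 44.0
46 8.4 14.0 1.1 45.0
47 8.7 12.5 -1.0 46.0
48 8.5 13.3 -0.4 47.1
49 8.9 13.0 0.5 48.1
50 8.2 12.1 0.4 49.1
51 10.2 15.3 -0.1 49.8
52 15.8 18.1 -0.1 50.1
25.675
```

View pics/s1c.png

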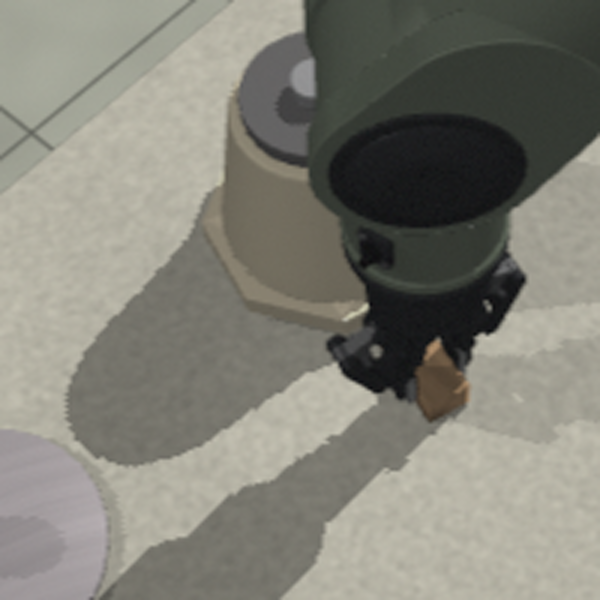

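The edge was met at 31 mm and the base began lifting. The jam rise starts at 51 mm. About 5 N of the push is the hand's own drag on the counter, so I'll go on to about 21 N total, which is about 15 N on the wedge.

```bash
python3 - <<'E'
from h import *
z=.0055; ins=.052
while ins<.058:
    ins+=.0004; arm.servo_line(tp(ins,z),velocity=.01)
    a=np.mean([-np.array(arm.get_wrist_force())[:2]@DX for _ in range(4) if arm.wait(.02) is None])
    print(round(ins*1000,1),round(a,1),np.round(arm.get_wrist_force(),1),round((np.array(arm.get_position())[:2]-F)@DX*1000+105,1))
    if a>20.5: break
arm.wait(.3); print(arm.get_wrist_force())
arm.command_gripper(.06); print(arm.get_gripper_width(),arm.get_wrist_force())
arm.servo_line(tp(ins,.02),velocity=.05); snap('wrist','w2')
p=tp(ins,.12); arm.servo_line(p,velocity=.1)
arm.servo_line(np.r_[F-DX*.16,.22],velocity=.15); snap('wrist','w3'); snap('scene','s2');print(arm.get_clock())
a=[cv2.resize(cv2.imread('pics/w3.png'),(400,300)),cv2.resize(cv2.imread('pics/s2.png')[130:280,140:340],(400,300),interpolation=cv2.INTER_CUBIC)]
cv2.imwrite('pics/e.png',np.hstack(a))
E
```

```text
52.4 nan [-17.7   4.8  21.3] 50.1
52.8 nan [-20.1   6.   24. ] 50.1
53.2 nan [-22.5   6.9  25.5] 50.3
53.6 nan [-24.2   7.1  28. ] 50.3
54.0 nan [-27.3   6.7  30.9] 50.3
54.4 nan [-29.    8.3  31. ] 50.5
54.8 nan [-31.    8.5  33.2] 50.6
55.2 nan [-33.5   8.4  35.9] 50.7
55.6 nan [-34.9   9.5  37.1] 50.7
56.0 nan [-37.5  10.3  39.4] 50.8
56.4 nan [-39.9  10.4  41. ] 50.9
56.8 nan [-41.7  10.6  43.1] 51.0
57.2 nan [-44.3  11.4  45.7] 51.0
57.6 nan [-46.4  12.3  47.5] 51.1
58.0 nan [-48.8  12.9  49.1] 51.2
58.4 nan [-50.4  12.5  51.7] 51.2
[-51.71388475  13.2356341   51.73213325]
0.059965809435431144 [0.07188275 0.05802679 0.88904241]
34.3333
  return _methods._mean(a, axis=axis, dtype=dtype,
  ret = ret.dtype.type(ret / rcount)
```

View pics/e.png

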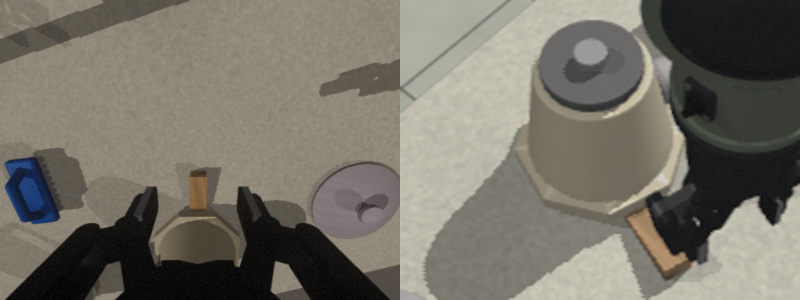

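My stop test had a bug: `arm.wait` doesn't return None, so the force average was nan. The push ran on to about 53 N instead of about 20 N. The picture shows the wedge seated at the middle of the edge and the bystanders in place. Next I'll measure whether the base is level and hasn't shifted.

```bash
python3 - <<'E'
from h import *
arm.servo_line(np.r_[F-DX*.16,.28],velocity=.2)
arm.move_ptp([.40,-.30,.3],down(np.radians(161)))
snap('top','t3');snap('scene','s3');print(arm.get_clock())
from scipy.optimize import least_squares
for f,bx in(('t0',(235,110,325,210)),('t3',(235,110,325,210)),('s0',(190,135,290,245)),('s3',(190,135,290,245))):
    P,d,im=cloud(f);x0,y0,x1,y1=bx;m=np.zeros(d.shape,bool);m[y0:y1,x0:x1]=True;m&=d>0
    # dark lid on top: plane fit excluding knob
    p=P[m&(P[...,2]>.155)&(P[...,2]<.2)]; dk=P[m&(P[...,2]>.15)&(im.max(-1)<95)]
    s=(dk[:,:2]-F)@DX; z=dk[:,2]; ok=abs(z-np.median(z))<.008
    h_=P[m&(P[...,2]>.010)&(P[...,2]<.032)]; s2=(h_[:,:2]-F)@DX; t=(h_[:,:2]-F)@[-DX[1],DX[0]]
    e=h_[(s2>.001)&(s2<.006)&(abs(t)>.018)&(abs(t)<.033)]
    h=cv2.convexHull(h_[:,:2].astype(np.float32))[:,0];h=h[h[:,0]<.69]
    def res(v):
        a=v[2]+np.arange(8)*np.pi/4;return((h-v[:2])@np.array([np.cos(a),np.sin(a)])).max(1)-.085
    o=least_squares(res,[.687,-.01,-.33],loss='soft_l1',f_scale=.002)
    print(f,'topslope',np.polyfit(s[ok],z[ok],1)[0].round(4),'topcentre',((np.median(dk[:,:2],0)-F)@DX).round(4),'edge z',len(e),np.median(e[:,2]).round(4),'oct',o.x.round(4))
a=[cv2.resize(cv2.imread(f'pics/{f}.png'),(400,300)) for f in('t3','s3')]; cv2.imwrite('pics/e2.png',np.hstack(a))
E
```

```text
36.2833
t0 topslope 0.0451 topcentre 0.0729 edge z 41 0.0257 oct [ 0.6894 -0.0108 -0.3212]
t3 topslope 0.0082 topcentre 0.0787 edge z 44 0.0279 oct [ 0.6603 -0.0019 -0.1353]
s0 topslope 0.046 topcentre 0.0675 edge z 29 0.027 oct [ 0.6861 -0.0104 -0.334 ]
s3 topslope 0.0115 topcentre 0.0728 edge z 30 0.0298 oct [ 0.661  -0.0026  0.2421]
```

View pics/e2.png

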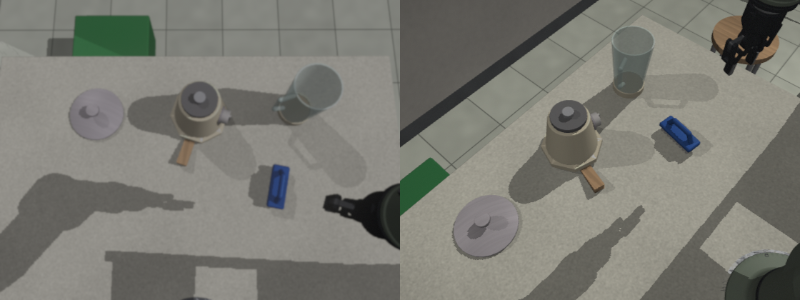

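The base reads much closer to level, but the lean change is 0.031–0.037 rad against an expected 0.042. I'll check how far in the wedge sits and get a cleaner lean reading from the rear of the plate and the lid.

```bash
python3 - <<'E'
from h import *
arm.move_ptp(np.r_[F-DX*.16,.22],QP); snap('wrist','w4')
print(arm.get_clock())
n=np.array([-DX[1],DX[0]])
for f in('t3','s3','w4'):
    P,d,im=cloud(f);hs=im.astype(int)
    s=(P[...,:2]-F)@DX;t=(P[...,:2]-F)@n
    p=P[(d>0)&(hs[...,0]-hs[...,2]>35)&(s>-.13)&(s<.01)&(abs(t)<.05)&(P[...,2]<.035)]
    s_=(p[:,:2]-F)@DX;t_=(p[:,:2]-F)@n
    c,ab,an=cv2.minAreaRect(np.c_[s_,t_].astype(np.float32))
    k=(abs(t_-np.median(t_))<.01)&(s_>-.07)&(s_<-.01)
    print(f,len(p),'thick end',np.percentile(s_,1).round(4),s_.min().round(4),'mid t',np.median(t_).round(4),ab,an,'slope',np.polyfit(s_[k],p[k,2],1).round(4))
# precise lean: plane fit to the dark lid (ring outside knob), before/after, robust
for f in('t0','t3','s0','s3'):
    P,d,im=cloud(f);c=np.array([.687,-.0105])
    r=np.linalg.norm(P[...,:2]-c,axis=-1);m=(d>0)&(r<.06)&(P[...,2]>.15)&(P[...,2]<.2)
    p=P[m];A=np.c_[(p[:,:2]-c)@DX,(p[:,:2]-c)@n,np.ones(len(p))];k=np.ones(len(p),bool)
    for _ in range(15):
        w=np.linalg.lstsq(A[k],p[k,2],rcond=None)[0];e=p[:,2]-A@w;k=abs(e-np.median(e[k]))<.003
    print(f,k.sum(),w.round(4),e[k].std().round(4))
E
```

```text
37.7583
t3 447 thick end -0.0781 -0.0785 mid t 0.0002 (0.07618951797485352, 0.029895028099417686) 0.25670596957206726 slope [-0.176   0.0125]
s3 512 thick end -0.0808 -0.0816 mid t 0.0016 (0.08066420257091522, 0.03208194673061371) 0.25879207253456116 slope [-0.1845  0.0123]
w4 1328 thick end -0.0795 -0.08 mid t -0.0 (0.05870300903916359, 0.09101404994726181) 88.48308563232422 slope [-0.1833  0.0129]
t0 1819 [ 0.043  -0.0014  0.1665] 0.0012
t3 1790 [ 0.0031 -0.0002  0.1665] 0.0012
s0 1576 [0.0395 0.0002 0.1667] 0.0012
s3 1528 [ 0.0016 -0.0011  0.1666] 0.0012
```

```bash
python3 - <<'E'
from h import *
print(arm.get_wrist_force()); print(arm.finish_job())
E
```

```text
[-1.28850449  0.60513558  1.16246294]
the job is handed in; nothing more can be done
None
```

The job is handed in: the wedge is jammed about 50 mm in under the middle of the edge, the base is level to within about 0.003 rad, and the jar, lid and brush look undisturbed, but a bug in my stop check let the push reach about 53 N instead of the 15 N asked.

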